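Change over the two catch cupboards

ROBOT

A 6-joint arm with a two-finger parallel gripper is mounted at the origin on a cart in front of the work surface, level with it; the furniture and walls round the work are solid. World frame = base frame: x ahead of the robot, y to its left, z up, the work surface at z = 0. Lengths are in mm, angles in rad, forces in N, time in s.
With the tool pointing down it reaches from about 300 to 750 mm from the base axis. Payload 8.5 kg.
Tool frame: the origin (TCP) lies midway between the tips of the shut fingers; the grasp point (between the pads) lies 19 mm behind it (ctrl.hold_point_z is the distance from the TCP to the grasp point, in mm); z points along the fingers, y is the line along which they close (so a half turn about z gives the same grasp; the last joint's range is limited). The gripper opens to 85 mm and grips with 20 to 120 N. Pads are 22 mm wide; open, the fingers measure 114 mm over their backs; the gripper's body (76 mm by 85 mm) begins 54 mm behind the grasp point. The pads swing forward as they close: fully open they stand 13 mm farther back than shut.
Start: joints at [0.917, 0.381, 1.297, -0, 1.464, -0.215], TCP at [233.659, 497.88, 231.322] pointing down, gripper open.
Joint ranges: [-3.11, 3.11], [-0.89, 2.33], [0.22, 2.48], [-1.42, 4.56], [0.17, 2.85], [-2.88, 2.88]. Speed limits (rad/s): [2.39, 2.39, 3.14, 3.14, 3.14, 3.14].

INTERFACE

Orientations are given as a unit quaternion [x, y, z, w].
In Python, from bench import ctrl gives the robot as it stands. The module is installed in compiled form; this text tells all that it offers.
- The arm moves only by the tool move_arm, never from a script. Its argument "increments" is a list of rows, each a list of 7 numbers: the turn, a rotation vector about the tool's x, y, z in degrees, then the shift along the tool's x, y, z in mm, then the finger opening in mm, from 0 to 85.4. A call has 1 to 8 rows; each row shifts and turns the commanded pose from where the row before left it, along the tool's axes as they then stand; what a row does not reach is not made up. A row lasts 1/12 s, in which the tool goes at most 41.7 mm and 7.16 degrees, less where a joint would pass 70% of its speed; a pose out of reach is approached as far as the arm can. A call with a gripper value outside its range is refused whole. The fingers move at their own pace and stop on an object; the grip force is fixed at half the most. Time passes only in rows, so rows that do not move let the fingers close. It gives the time, the measured TCP pose, the force, the opening and the grip force at its end, in the units of the state.
- ctrl.get_state(): the state, without advancing time (a new reading comes with each control period).
- ctrl.read_camera(name): name is "side" or "top" or "wrist"; returns (picture, depth): 420x560x3 uint8, red, green, blue; 420x560 float32, mm along the optical axis (not along the pixel's ray), 0 where there is no reading.
- ctrl.camera_info(name): a dict with "fx", "fy", "cx", "cy" (pixels), "view" (4x4, takes a point from world to camera coordinates). Camera axes: x right, y down, z forward; pixel columns grow to the right and rows downward; lengths in mm; the calibration is good to about 2 mm. A picture is of the moment at which its call begins: read the wrist's pose just before it. camera_info takes no time and is no camera call; for the wrist camera it gives the pose at the moment of the call.
- ctrl.sign_off(): hands the job in; it is judged then, once.
The state is a dict: "time": time; "q": joint angles; "joint_velocities": joint speeds; "joint_torque": joint torques, N m; "position": TCP position; "ee_rot": TCP orientation; "wrist_force": force on the tool from outside, world axes, zero at the start; "ft_torque": the same for the moment, N m; "opening": finger opening in mm; "grip_force": force on a finger pad.
Only numpy, scipy, OpenCV 4.12 (cv2) and the standard library are available. Lean on these libraries where they do the work, as an engineer would, in place of code of your own. Each camera call takes 0.05 s, during which the arm holds its last target. There are 200 camera calls.

TASK

The tapes are done with and the paint is wanted next. First push the open blue door of its small cupboard shut, past its sprung roller catch, until it snaps fully home; then pull the yellow door through its catch and leave it standing open by 45 degrees or more, with the blue door still shut.

Things in the scene. Friction and masses are not known exactly. Their poses are not given: they have to be found in the camera images.
- blue_door (a joint): hinge angle, rad, of the blue door, on the grey cupboard that holds tape rolls (left or right of its twin): 0 = fully shut, grows as it opens toward the robot, stop at 1.75; starts at 0.6 to 1.0. It stays where it is left, except near shut: from about 0.15 rad the catch resists (some 6 N at the handle), the hump is at about 0.07, and below it the catch pulls the door to 0 and holds it
- blue_door_handle (a point): grip point on the blue door's steel pull: a vertical round bar 12 mm thick, 77 mm long, bent to the door at both ends; axis 40 mm off the door's outer face, 130 mm from the hinge line. The point is on the axis, 28 mm below the bar's top end, 29 mm below the door's top edge (1 mm below the cupboard's). Axes turn with the door: x from the outer face to the inner, y along the door to the hinge, z up
- blue_door_hinge (a point): point on the blue door's vertical hinge line (door's left edge seen from the robot), at the handle point's height; axes turn with the door as the handle's do; in them the handle point is at x -54 mm, y -130 mm. The door, 158 mm wide, 12 mm thick, covers the front of a fixed cupboard 115 mm deep, 160 wide, 165 high, on a 16 mm board, facing the robot within about 30 degrees
- yellow_door (a joint): hinge angle, rad, of the yellow door of the twin cupboard beside it (with a paint tin inside), same make and sizes; starts shut at 0, held by its catch. Opening takes up to about 6 N at the handle over the first 0.07 rad; past 0.15 rad it swings freely and stays where it is left
- yellow_door_handle (a point): grip point on the yellow door's pull bar, as for the blue one
- yellow_door_hinge (a point): point on the yellow door's hinge line, as for the blue one

How it is judged:
By the outcome, as a careful person would: the job done as asked, in the order asked, and still so for the second after the job is handed in, with the robot touching nothing.
It also fails if it takes over 51 s, if anything falls off the work surface, if the arm or the gripper's body presses on something with over 40 N, if the wrist force passes 120 N, or if a joint passes its speed limit or range.

## Working session

There is one attempt and no reset: what is moved stays moved. The work goes in short steps, Python scripts to look and compute and a tool call to move; the robot and the scene stay as the last step left them, time stands still between calls to the robot, and variables do not carry over. Pictures are saved under pics/ and viewed, at most 10 in all, crops included, and the job is handed in when it is done.

Besides the shell and the picture viewer there is one more tool, called after ">>>" by a JSON object that holds its "method" and its "body", one argument or row to a line. move_arm: Moves the arm, as the interface text tells. Its arguments: {"type":"object","properties":{"increments":{"type":"array"}},"required":["increments"]}

```bash
mkdir -p pics; cat > h.py <<'E'
import numpy as np, cv2
from bench import ctrl
from scipy.spatial.transform import Rotation as R
np.set_printoptions(precision=1,suppress=True)
def cam(n):
    i=ctrl.camera_info(n); p,d=ctrl.read_camera(n); return p,d,i
def cloud(d,i):
    v,u=np.mgrid[:d.shape[0],:d.shape[1]]
    c=np.stack([(u-i['cx'])/i['fx']*d,(v-i['cy'])/i['fy']*d,d],-1)
    M=np.linalg.inv(np.array(i['view'])); return c@M[:3,:3].T+M[:3,3]
E
python3 - <<'E'
from h import *
s=ctrl.get_state(); print(s)
for n in ['side','top']:
    p,d,i=cam(n); cv2.imwrite(f'pics/{n}0.png',p[...,::-1]); np.savez(f'{n}0.npz',p=p,d=d,P=cloud(d,i))
    print(n,np.linalg.inv(np.array(i['view'])), i['fx'])
E
```

```text
{'time': 0.0, 'q': array([ 0.9,  0.4,  1.3,  0. ,  1.5, -0.2]), 'joint_velocities': array([-0., -0., -0.,  0.,  0., -0.]), 'joint_torque': array([  0. , -44.8, -23.1,  -0. ,   0. ,  -0. ]), 'position': array([233.5, 497.6, 230.7]), 'ee_rot': array([ 0.2,  1. , -0. , -0. ]), 'wrist_force': array([-0.3, -0.3,  0.4]), 'ft_torque': array([ 0.,  0., -0.]), 'grip_force': 0.0, 'opening': 85.1988005590937}
side [[   1.    -0.1    0.1  563.2]
 [  -0.1   -0.6    0.8 -509.4]
 [  -0.    -0.8   -0.6  696.2]
 [   0.     0.     0.     1. ]] 474.4297270273365
top [[  0.   -1.    0.1 526.4]
 [ -1.   -0.   -0.  188.5]
 [  0.   -0.1  -1.  987.9]
 [  0.    0.    0.    1. ]] 416.97966085573216
```

View pics/side0.png

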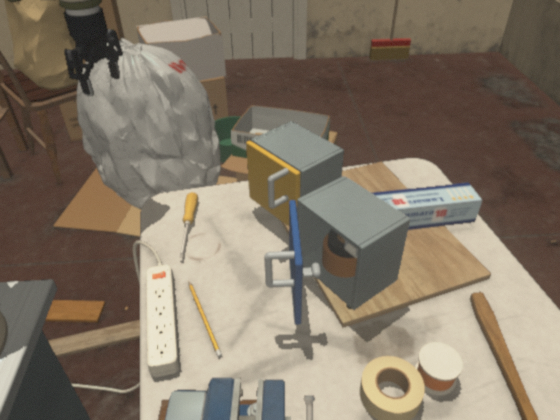

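View pics/top0.png

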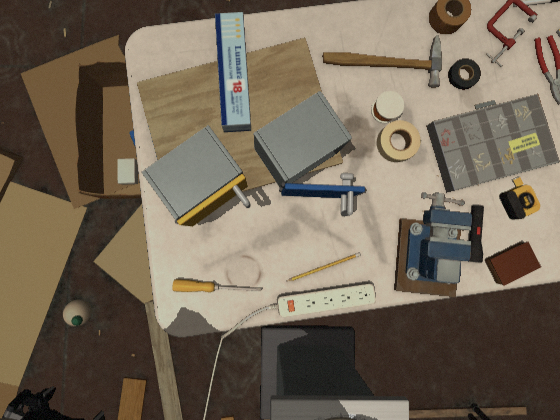

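The side view shows the blue door edge-on at (296,262), its handle at (275,268), and the yellow door shut with its handle at (279,188). In the top view the blue door's top edge runs (283,188)–(365,190) with its bar near (348,195). The yellow door's edge runs (185,220)–(245,180) with its bar near (241,195).

```bash
python3 - <<'E'
from h import *
for n,boxes in [('top',{'blue':(275,175,375,220),'yellow':(170,165,260,230)}),('side',{'blue':(280,195,310,325),'yellow':(240,135,300,220)})]:
    z=np.load(n+'0.npz'); p,P=z['p'],z['P']; hsv=cv2.cvtColor(p,cv2.COLOR_RGB2HSV)
    for c,(a,b,e,f) in boxes.items():
        h=hsv[b:f,a:e]; Q=P[b:f,a:e]
        lo,hi=((100,130,40),(125,255,255)) if c=='blue' else ((15,140,80),(35,255,255))
        m=cv2.inRange(h,lo,hi)>0; q=Q[m]; 
        print(n,c,m.sum(),'z pct',np.percentile(q[:,2],[2,25,50,75,98]))
        t=q[q[:,2]>np.percentile(q[:,2],98)-8]
        r=cv2.fitLine(t[:,:2].astype(np.float32),cv2.DIST_HUBER,0,.01,.01).ravel()
        s=(t[:,:2]-r[2:])@r[:2]
        print('  line dir',np.degrees(np.arctan2(r[1],r[0])),'ends',r[2:]+r[:2]*s.min(),r[2:]+r[:2]*s.max(),len(t), 'len',np.ptp(s))
    if n=='top':
        # cupboard tops: grey, z 160-200
        for c,(a,b,e,f) in {'blue':(250,85,365,190),'yellow':(135,120,250,225)}.items():
            Q=P[b:f,a:e]; m=((Q[...,2]>165)&(Q[...,2]<205)&(hsv[b:f,a:e,1]<70)).astype(np.uint8)
            m=cv2.morphologyEx(m,cv2.MORPH_OPEN,np.ones((7,7)))>0
            q=Q[m]; r=cv2.minAreaRect(q[:,:2].astype(np.float32)); print(c,'top z',np.median(q[:,2]),r); print(cv2.boxPoints(r))
        # handles: non-coloured points at bar heights
        for c,(a,b,e,f) in {'blue':(335,168,365,222),'yellow':(228,175,260,212)}.items():
            Q=P[b:f,a:e]; m=(Q[...,2]>120)&(Q[...,2]<185)&(hsv[b:f,a:e,1]<90); q=Q[m]; print(c,'handle pts',m.sum(),q.min(0),q.max(0),np.median(q,0))
E
```

```text
top blue 717 z pct [ 53.7 133.9 179.3 181.4 183.7]
  line dir 88.68786 ends [616.1 -13.9] [620.7 186.4] 412 len 200.29313182156383
top yellow 513 z pct [173.6 179.7 180.9 181.8 184.7]
  line dir -52.84426 ends [544.8 346.8] [639.6 221.6] 480 len 157.06099900831248
blue top z 182.36266113210957 ((721.4346923828125, 107.91973876953125), (115.20919799804688, 160.68968200683594), 34.166290283203125)
[[628.7 142. ]
 [718.9   9.1]
 [814.2  73.8]
 [724.  206.7]]
yellow top z 182.23476275776864 ((645.5134887695312, 323.3380432128906), (115.65741729736328, 160.21287536621094), 37.31631088256836)
[[551.  352. ]
 [648.1 224.6]
 [740.1 294.7]
 [642.9 422.1]]
blue handle pts 329 [566.2 -13.8 122.7] [653.5  43.2 183.5] [610.2  14.5 173.5]
yellow handle pts 190 [581.  210.7 125.4] [640.1 255.7 184.6] [604.6 230.3 179.3]Traceback (most recent call last):
  File "<stdin>", line 8, in <module>
    return _quantile_unchecked(
        a, q, axis, out, overwrite_input, method, keepdims, weights)
    return _ureduce(a,
                    func=_quantile_ureduce_func,
    ...<5 lines>...
                    overwrite_input=overwrite_input,
                    method=method)
    r = func(a, **kwargs)
    result = _quantile(arr,
                       quantiles=q,
    ...<2 lines>...
                       out=out,
                       weights=wgt)
    slices_having_nans = np.isnan(arr[-1, ...])
                                  ~~~^^^^^^^^^
IndexError: index -1 is out of bounds for axis 0 with size 0
```

Cupboard tops come out at z 182 and 115 × 160, which matches the text. I'll check the handles from the side view and plan the waypoints.

```bash
cat > plan.py <<'E'
from h import *
rot=lambda a:np.array([[np.cos(a),-np.sin(a)],[np.sin(a),np.cos(a)]])
GEO={'blue':(np.array([628.7,142.]),np.array([718.9,9.1])),'yellow':(np.array([551.,352.]),np.array([648.1,224.6]))}
def handle(c,th,along=130,out=54):
    a,b=GEO[c]; u=(b-a)/np.linalg.norm(b-a); h=a+u
    d=rot(-th)@u; n=np.array([d[1],-d[0]]); return h+along*d+out*n, d, n
def show():
    s=ctrl.get_state(); Rm=R.from_quat(s['ee_rot']).as_matrix(); print('t',round(s['time'],2),'pos',s['position'],'q',np.round(s['q'],2),'F',s['wrist_force'],'open',s['opening'])
    print(' yaw of tool y',np.degrees(np.arctan2(Rm[1,1],Rm[0,1])),'tilt',np.degrees(np.arccos(-Rm[2,2]))); return s,Rm
E
python3 - <<'E'
from plan import *
z=np.load('side0.npz'); p,P=z['p'],z['P']; hsv=cv2.cvtColor(p,cv2.COLOR_RGB2HSV)
for c,(a,b,e,f) in {'blue':(262,245,295,292),'yellow':(266,165,300,212)}.items():
    for v in range(b,f,4):
        r=P[v,a:e]; m=(r[:,2]>90)&(r[:,2]<190)&(hsv[v,a:e,1]<90); q=r[m]
        if len(q): k=np.argmin(q@np.r_[handle(c,0.62 if c=='blue' else 0)[2],0]*-1); print(c,v,m.sum(),'outermost',q[k],'px',a+np.where(m)[0][k])
for th in (.62,.4,.2,0): print('blue',th,*handle('blue',th))
for th in (0,.4,.8,1.1): print('yellow',th,*handle('yellow',th))
s,Rm=show(); print(Rm)
E
```

```text
blue 245 3 outermost [614.2  41.2 167. ] px 292
blue 249 4 outermost [614.7  65.3 134.6] px 291
blue 253 30 outermost [570.   19.1 174.3] px 265
blue 257 31 outermost [568.1  13.6 171.2] px 264
blue 261 12 outermost [567.8  14.5 161.5] px 264
blue 265 11 outermost [569.   11.9 155. ] px 265
blue 269 10 outermost [568.7   9.9 148.1] px 265
blue 273 10 outermost [568.4  13.4 135.1] px 265
blue 277 11 outermost [568.1  14.2 124.9] px 265
blue 281 30 outermost [567.8  14.3 115.3] px 265
blue 285 28 outermost [570.8  11.  109. ] px 267
blue 289 2 outermost [613.5  11.9  94.2] px 293
yellow 165 9 outermost [632.5 248.5 180.8] px 292
yellow 169 10 outermost [612.5 240.5 178.1] px 282
yellow 173 15 outermost [596.3 225.6 180.2] px 274
yellow 177 13 outermost [584.5 218.5 176.7] px 268
yellow 181 7 outermost [584.2 214.2 170.5] px 268
yellow 185 6 outermost [583.8 212.5 162.5] px 268
yellow 189 6 outermost [583.6 213.  152.6] px 268
yellow 193 7 outermost [583.4 214.7 141.8] px 268
yellow 197 17 outermost [584.9 211.1 134.7] px 269
yellow 201 26 outermost [617.6 139.6 179.3] px 289
yellow 205 15 outermost [616.7 129.3 178.6] px 289
yellow 209 5 outermost [616.3 124.1 173.9] px 289
blue 0.62 [572.2  12.5] [-0. -1.] [-1.  0.]
blue 0.4 [601.7   3.1] [ 0.2 -1. ] [-1.  -0.2]
blue 0.2 [629.6   0.4] [ 0.4 -0.9] [-0.9 -0.4]
blue 0 [657.6   3.3] [ 0.6 -0.8] [-0.8 -0.6]
yellow 0 [587.5 215.1] [ 0.6 -0.8] [-0.8 -0.6]
yellow 0.4 [531.6 211.9] [ 0.2 -1. ] [-1.  -0.2]
yellow 0.8 [478.9 230.6] [-0.1 -1. ] [-1.   0.1]
yellow 1.1 [446.6 257.5] [-0.4 -0.9] [-0.9  0.4]
t 0.1 pos [233.5 497.7 230.8] q [ 0.9  0.4  1.3 -0.   1.5 -0.2] F [0.1 0.2 0.3] open 85.08142195643228
 yaw of tool y 64.86253988946214 tilt 0.07509512271958207
[[-0.9  0.4 -0. ]
 [ 0.4  0.9 -0. ]
 [ 0.  -0.  -1. ]]
```

Handle measurements agree across the two views and with the geometry: the blue bar is near (573,13) and the yellow near (588,215). I'll turn so tool y points along world +y, close the fingers, and go in front of the blue bar.

>>> {"method": "move_arm", "body": {
  "increments": [
    [0, 0, -6.28, 0, 0, 0, 0],
    [0, 0, -6.28, 0, 0, 0, 0],
    [0, 0, -6.28, 0, 0, 0, 0],
    [0, 0, -6.28, 0, 0, 0, 0],
    [0, 0, 0, -19.4, -32.4, 0, 0],
    [0, 0, 0, -19.4, -32.4, 0, 0],
    [0, 0, 0, -19.4, -32.4, 0, 0],
    [0, 0, 0, -19.4, -32.4, 0, 0]
  ]
}}

```text
time: 0.77
position: [311.4, 366.8, 231.0]
ee_rot: [-0.0, 1.0, -0.0, -0.0]
wrist_force: [0.7, 0.8, -0.0]
opening: -0.2
grip_force: 0.0
```

>>> {"method": "move_arm", "body": {
  "increments": [
    [0, 0, 0, -19.4, -32.4, 0, 0],
    [0, 0, 0, -19.4, -32.4, 0, 0],
    [0, 0, 0, -19.4, -32.4, 0, 0],
    [0, 0, 0, -19.4, -32.4, 0, 0],
    [0, 0, 0, -19.4, -32.4, 0, 0],
    [0, 0, 0, -19.4, -32.4, 0, 0],
    [0, 0, 0, -19.4, -32.4, 0, 0],
    [0, 0, 0, -19.4, -32.4, 0, 0]
  ]
}}

```text
time: 1.43
position: [466.7, 107.2, 231.2]
ee_rot: [0.0, 1.0, 0.0, -0.0]
wrist_force: [1.1, 0.7, 0.2]
opening: -0.1
grip_force: 0.0
```

>>> {"method": "move_arm", "body": {
  "increments": [
    [0, 0, 0, -19.4, -32.4, 0, 0],
    [0, 0, 0, -19.4, -32.4, 0, 0],
    [0, 0, 0, -19.4, -32.4, 0, 0],
    [0, 0, 0, 0, 0, 0, 0]
  ]
}}

```text
time: 1.77
position: [527.0, 6.7, 230.4]
ee_rot: [0.003, 1.0, -0.001, -0.0]
wrist_force: [-0.7, -1.3, -0.3]
opening: 0.0
grip_force: 0.0
```

```bash
python3 -c "
from plan import *
show()"
```

```text
t 1.77 pos [527.    6.7 230.4] q [-0.2  0.3  1.4 -0.   1.4 -1.8] F [-0.7 -1.3 -0.3] open 0.006725834522508909
 yaw of tool y 89.69745973758609 tilt 0.07689789230682118
```

>>> {"method": "move_arm", "body": {
  "increments": [
    [0, 0, 0, 0, 0, 30, 0],
    [0, 0, 0, 0, 0, 30, 0],
    [0, 0, 0, 0, 0, 30, 0],
    [0, 0, 0, 0, 0, 0, 0]
  ]
}}

```text
time: 2.1
position: [521.6, 12.4, 136.4]
ee_rot: [0.0, 1.0, 0.001, -0.005]
wrist_force: [-0.0, 0.3, -0.9]
opening: 0.1
grip_force: 0.0
```

```bash
python3 - <<'E'
from plan import *
s,Rm=show(); p=s['position'][:2]; yaw=np.arctan2(Rm[1,1],Rm[0,1])
for th in list(np.arange(.6,-.01,-.06)):
    c,d,n=handle('blue',th,130,54+17); ny=np.arctan2(-d[1],-d[0])
    D=c-p; tx=np.array([-np.sin(yaw),np.cos(yaw)]); ty=np.array([np.cos(yaw),np.sin(yaw)])
    print(round(th,2),c,'turn z',-np.degrees(ny-yaw),'shift x',D@tx,'y',D@ty); p=c; yaw=ny
E
```

```text
t 2.1 pos [521.6  12.4 136.4] q [-0.2  0.4  1.5 -0.   1.2 -1.8] F [-0.   0.3 -0.9] open 0.09217053161081742
 yaw of tool y 89.9664785322505 tilt 0.5933557601151932
0.6 [557.8  11.4] turn z 0.17898069357017699 shift x -36.142975176601865 y -0.901120080697717
0.54 [565.7   7.4] turn z -3.43774677078493 shift x -7.923082506928169 y -4.023514651617109
0.48 [573.8   3.8] turn z -3.4377467707849423 shift x -7.923082506928338 y -4.0235146516170985
0.42 [582.2   0.7] turn z -3.4377467707849423 shift x -7.923082506928289 y -4.023514651617103
0.36 [590.7  -1.8] turn z -3.43774677078493 shift x -7.923082506928219 y -4.023514651617097
0.3 [599.3  -3.9] turn z -3.4377467707849423 shift x -7.923082506928406 y -4.02351465161712
0.24 [608.1  -5.4] turn z -3.43774677078493 shift x -7.9230825069282504 y -4.023514651617098
0.18 [616.9  -6.4] turn z -3.43774677078493 shift x -7.92308250692827 y -4.023514651617098
0.12 [625.8  -6.9] turn z -3.4377467707849423 shift x -7.923082506928371 y -4.023514651617138
0.06 [634.7  -6.9] turn z -3.4377467707849423 shift x -7.923082506928257 y -4.023514651617092
0.0 [643.5  -6.3] turn z -3.4377467707849423 shift x -7.923082506928252 y -4.023514651617078
```

>>> {"method": "move_arm", "body": {
  "increments": [
    [0, 0, 0, -18, 0, 0, 0],
    [0, 0, 0, -18, 0, 0, 0],
    [0, 0, -3.44, -7.9, -4, 0, 0],
    [0, 0, -3.44, -7.9, -4, 0, 0],
    [0, 0, -3.44, -7.9, -4, 0, 0],
    [0, 0, 0, 0, 0, 0, 0]
  ]
}}

```text
time: 2.6
position: [586.2, 0.8, 142.7]
ee_rot: [-0.091, 0.996, -0.0, 0.001]
wrist_force: [-0.3, -0.5, -0.5]
opening: 0.1
grip_force: 0.0
```

```bash
python3 - <<'E'
from plan import *
show(); p,d,i=cam('top'); cv2.imwrite('pics/top1.png',cv2.resize(p[100:250,150:420],None,fx=2.5,fy=2.5)[...,::-1])
E
```

```text
t 2.6 pos [586.2   0.8 142.7] q [-0.2  0.5  1.3 -0.   1.3 -1.9] F [-0.3 -0.5 -0.5] open 0.08072040707057342
 yaw of tool y 100.40916610043364 tilt 0.12299664719755864
```

View pics/top1.png

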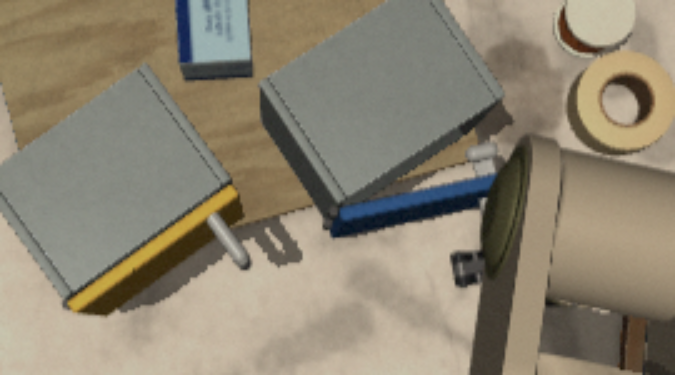

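The door is following: its edge now runs (330,225)–(490,185) in the crop, about 0.4 rad open. I'll continue along the arc.

>>> {"method": "move_arm", "body": {
  "increments": [
    [0, 0, -3.44, -7.9, -4, 0, 0],
    [0, 0, -3.44, -7.9, -4, 0, 0],
    [0, 0, -3.44, -7.9, -4, 0, 0],
    [0, 0, -3.44, -7.9, -4, 0, 0],
    [0, 0, -3.44, -7.9, -4, 0, 0],
    [0, 0, 0, 0, 0, 0, 0]
  ]
}}

```text
time: 3.15
position: [628.7, -6.0, 142.0]
ee_rot: [-0.238, 0.971, -0.0, 0.0]
wrist_force: [0.5, 0.7, -0.2]
opening: 0.1
grip_force: 0.0
```

>>> {"method": "move_arm", "body": {
  "increments": [
    [0, 0, -1.72, -4, -2, 0, 0],
    [0, 0, -1.72, -4, -2, 0, 0],
    [0, 0, -1.72, -4, -2, 0, 0],
    [0, 0, 0, 0, 0, 0, 0]
  ]
}}

```text
time: 3.48
position: [641.7, -5.3, 141.9]
ee_rot: [-0.28, 0.96, -0.0, 0.0]
wrist_force: [0.1, 0.4, -0.5]
opening: -0.2
grip_force: 0.0
```

```bash
python3 - <<'E'
from plan import *
show(); p,d,i=cam('side'); cv2.imwrite('pics/side1.png',cv2.resize(p[110:340,200:460],None,fx=2.3,fy=2.3)[...,::-1])
E
```

```text
t 3.48 pos [641.7  -5.3 141.9] q [-0.2  0.6  1.2  0.   1.4 -2.3] F [ 0.1  0.4 -0.5] open -0.20497607747359733
 yaw of tool y 122.56020028081144 tilt 0.04672220378212414
```

View pics/side1.png

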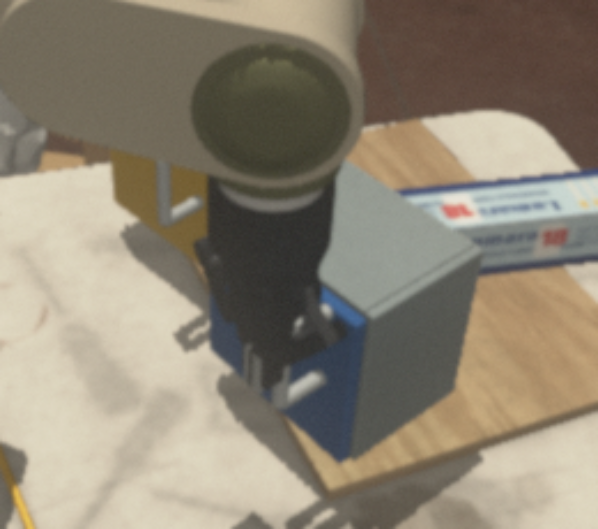

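The door looks flush with the cupboard along (325,290)–(370,320). I'll nudge 2 mm more and read the force to confirm it is seated.

>>> {"method": "move_arm", "body": {
  "increments": [
    [0, 0, 0, -1.5, 0, 0, 0],
    [0, 0, 0, -1.5, 0, 0, 0],
    [0, 0, 0, 0, 0, 0, 0]
  ]
}}

```text
time: 3.78
position: [642.9, -4.4, 141.7]
ee_rot: [-0.28, 0.96, -0.0, -0.002]
wrist_force: [-7.0, -3.2, 4.4]
opening: 0.4
grip_force: 4.2
```

>>> {"method": "move_arm", "body": {
  "increments": [
    [0, 0, 0, 30, 0, 0, 0],
    [0, 0, 0, 30, 0, 0, 0],
    [0, 0, 0, 0, 0, -30, 0],
    [0, 0, 0, 0, 0, -30, 0],
    [0, 0, 0, 0, 0, -30, 0],
    [0, 0, 7.1, 0, 0, 0, 36],
    [0, 0, 7.1, 0, 0, 0, 36],
    [0, 0, 7.1, 0, 0, 0, 36]
  ]
}}

```text
time: 4.45
position: [593.5, -36.2, 232.1]
ee_rot: [-0.095, 0.995, -0.0, 0.001]
wrist_force: [-0.2, -0.8, 0.6]
opening: 35.3
grip_force: 0.0
```

>>> {"method": "move_arm", "body": {
  "increments": [
    [0, 0, 7.1, 0, 0, 0, 36],
    [0, 0, 7.1, 0, 0, 0, 36],
    [0, 0, 7.1, 0, 0, 0, 36],
    [0, 0, 7.1, 0, 0, 0, 36],
    [0, 0, 7.1, 0, 0, 0, 36],
    [0, 0, 7.1, 0, 0, 0, 36],
    [0, 0, 7.1, 0, 0, 0, 36],
    [0, 0, 7.1, 0, 0, 0, 36]
  ]
}}

```text
time: 5.12
position: [593.5, -36.1, 231.5]
ee_rot: [0.39, 0.921, 0.0, 0.0]
wrist_force: [0.0, 0.5, 0.3]
opening: 36.3
grip_force: 0.0
```

>>> {"method": "move_arm", "body": {
  "increments": [
    [0, 0, 7.1, 0, 0, 0, 36],
    [0, 0, 0, 0, 0, 0, 36]
  ]
}}

```text
time: 5.28
position: [593.5, -36.2, 231.5]
ee_rot: [0.445, 0.895, 0.0, 0.0]
wrist_force: [-0.0, 0.3, 0.1]
opening: 36.0
grip_force: 0.0
```

```bash
python3 - <<'E'
from plan import *
s,Rm=show(); D=np.r_[handle('yellow',0)[0],225]-s['position']; print('tool shift',Rm.T@D)
E
```

```text
t 5.28 pos [593.5 -36.2 231.5] q [-0.3  0.5  1.2  0.   1.5 -0.9] F [-0.   0.3  0.1] open 35.98176199908412
 yaw of tool y 37.12863392883949 tilt 0.008773964760275279
tool shift [204.  146.9   6.5]
```

>>> {"method": "move_arm", "body": {
  "increments": [
    [0, 0, 0, 29.1, 21, 0, 36],
    [0, 0, 0, 29.1, 21, 0, 36],
    [0, 0, 0, 29.1, 21, 0, 36],
    [0, 0, 0, 29.1, 21, 0, 36],
    [0, 0, 0, 29.1, 21, 0, 36],
    [0, 0, 0, 29.1, 21, 0, 36],
    [0, 0, 0, 29.1, 21, 0, 36],
    [0, 0, 0, 0, 0, 0, 36]
  ]
}}

```text
time: 5.95
position: [585.2, 220.5, 231.3]
ee_rot: [0.439, 0.899, 0.001, -0.0]
wrist_force: [-0.4, -0.1, -0.6]
opening: 36.1
grip_force: 0.0
```

```bash
python3 - <<'E'
from plan import *
s,Rm=show(); D=np.r_[handle('yellow',0)[0],225]-s['position']; print('tool shift',Rm.T@D)
a,_,_=cam('wrist'); b,_,_=cam('side')
cv2.imwrite('pics/w1.png',np.hstack([a[60:360,80:480],cv2.resize(b[100:310,200:480],(400,300))])[...,::-1])
E
```

```text
t 5.95 pos [585.2 220.5 231.3] q [ 0.2  0.5  1.1  0.   1.6 -0.5] F [-0.4 -0.1 -0.6] open 36.09328772557415
 yaw of tool y 37.97062149346085 tilt 0.10282112974733335
tool shift [-5.6 -1.6  6.3]
```

View pics/w1.png

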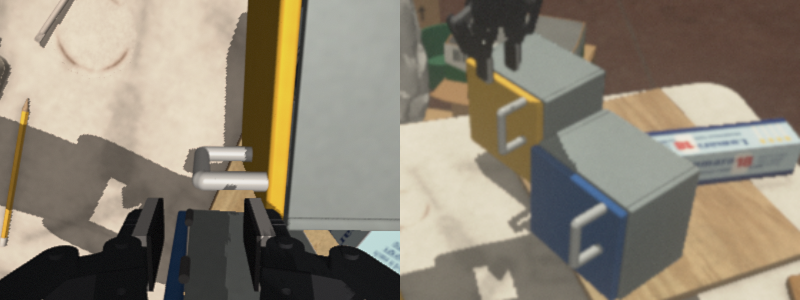

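The right half shows the blue door shut and flush. In the wrist half, the bar is at (200,182) with its top leg running to the door at (240,180), so a finger can't drop in behind it. I'll turn the gripper to straddle the bar along the door instead.

>>> {"method": "move_arm", "body": {
  "increments": [
    [0, 0, -6.9, 0, 0, 0, 44],
    [0, 0, -6.9, 0, 0, 0, 44],
    [0, 0, -6.9, 0, 0, 0, 44],
    [0, 0, -6.9, 0, 0, 0, 44],
    [0, 0, -6.9, 0, 0, 0, 44],
    [0, 0, -6.9, 0, 0, 0, 44],
    [0, 0, -6.9, 0, 0, 0, 44],
    [0, 0, -6.9, 0, 0, 0, 44]
  ]
}}

```text
time: 6.72
position: [586.7, 213.2, 231.5]
ee_rot: [-0.026, 1.0, -0.0, 0.0]
wrist_force: [-0.5, -0.0, 0.6]
opening: 44.1
grip_force: 0.0
```

>>> {"method": "move_arm", "body": {
  "increments": [
    [0, 0, -6.9, 0, 0, 0, 44],
    [0, 0, -6.9, 0, 0, 0, 44],
    [0, 0, -6.9, 0, 0, 0, 44],
    [0, 0, -6.9, 0, 0, 0, 44],
    [0, 0, -6.9, 0, 0, 0, 44],
    [0, 0, 0, 0, 0, 0, 44]
  ]
}}

```text
time: 7.22
position: [586.7, 213.3, 231.5]
ee_rot: [-0.321, 0.947, -0.0, 0.0]
wrist_force: [-0.0, -0.5, -0.2]
opening: 44.1
grip_force: 0.0
```

```bash
python3 - <<'E'
from plan import *
s,Rm=show(); D=np.r_[handle('yellow',0)[0],225]-s['position']; print('tool shift',Rm.T@D)
a,_,_=cam('wrist')
cv2.imwrite('pics/w2.png',a[...,::-1])
E
```

```text
t 7.22 pos [586.7 213.3 231.5] q [ 0.2  0.5  1.1 -0.   1.6 -2.1] F [-0.  -0.5 -0.2] open 44.11225701463123
 yaw of tool y 127.39902874990771 tilt 0.015562901690291264
tool shift [-1.6  0.9  6.5]
```

View pics/w2.png

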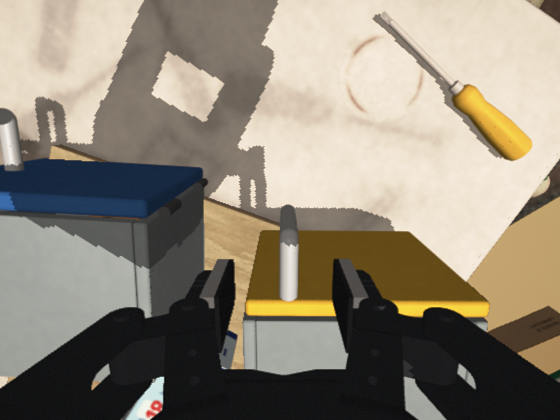

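The bar at (289,250) is centred between the fingers, whose inner faces are at columns 233 and 335. I'll descend and grip.

>>> {"method": "move_arm", "body": {
  "increments": [
    [0, 0, 0, 0, 0, 24, 44],
    [0, 0, 0, 0, 0, 24, 44],
    [0, 0, 0, 0, 0, 24, 44],
    [0, 0, 0, 0, 0, 22, 44],
    [0, 0, 0, 0, 0, 0, 0],
    [0, 0, 0, 0, 0, 0, 0],
    [0, 0, 0, 0, 0, 0, 0],
    [0, 0, 0, 0, 0, 0, 0]
  ]
}}

```text
time: 7.93
position: [585.3, 216.3, 138.2]
ee_rot: [-0.318, 0.948, 0.002, -0.001]
wrist_force: [-6.0, 9.0, -5.9]
opening: 10.8
grip_force: 58.5
```

```bash
python3 - <<'E'
from plan import *
s,Rm=show(); p=s['position'][:2]; yaw=np.arctan2(Rm[1,1],Rm[0,1]); h=handle('yellow',0,0,0)[0]; r=p-h
print('grip rel hinge: along,out',r@handle('yellow',0)[1],r@handle('yellow',0)[2])
for k in range(1,3):
    a=.06*k; c=h+rot(-a)@r; tx=np.array([-np.sin(yaw),np.cos(yaw)]); ty=np.array([np.cos(yaw),np.sin(yaw)])
    print(a,'turn z',np.degrees(.06),'x',(c-p)@tx,'y',(c-p)@ty); p=c; yaw-=.06
E
```

```text
t 7.93 pos [585.3 216.3 138.2] q [ 0.2  0.6  1.2  0.   1.3 -2.1] F [-6.   9.  -5.9] open 10.784698112684515
 yaw of tool y 127.13703886254248 tilt 0.19921515923423821
grip rel hinge: along,out 127.75183522407144 54.964469050639906
0.06 turn z 3.437746770784939 x 7.572424254785752 y 3.5024779510994515
0.12 turn z 3.437746770784939 x 7.572424254785728 y 3.5024779510994333
```

>>> {"method": "move_arm", "body": {
  "increments": [
    [0, 0, 1.72, 3.8, 1.7, 0, 0],
    [0, 0, 1.72, 3.8, 1.7, 0, 0],
    [0, 0, 1.72, 3.8, 1.7, 0, 0],
    [0, 0, 1.72, 3.8, 1.7, 0, 0],
    [0, 0, 3.44, 7.6, 3.5, 0, 0],
    [0, 0, 0, 0, 0, 0, 0]
  ]
}}

```text
time: 8.43
position: [560.5, 212.4, 138.2]
ee_rot: [-0.231, 0.973, 0.001, -0.0]
wrist_force: [-0.6, 8.3, -9.4]
opening: 10.7
grip_force: 59.3
```

```bash
cat > arc.py <<'E'
from plan import *
s,Rm=show(); r=s['position'][:2]-handle('yellow',0,0,0)[0]; _,d,n=handle('yellow',0)
print('radius',np.linalg.norm(r),'theta',np.arctan2(r@n,r@d)-np.arctan2(55,127.8),'yaw theta',np.radians(127.14)-np.arctan2(Rm[1,1],Rm[0,1]))
E
python3 arc.py
```

```text
t 8.43 pos [560.5 212.4 138.2] q [ 0.2  0.5  1.3  0.   1.3 -1.9] F [-0.6  8.3 -9.4] open 10.70262821303163
 yaw of tool y 116.66027707300154 tilt 0.1448994227269626
radius 139.09661503786606 theta 0.18108948274681436 yaw theta 0.1829056697728606
```

Past the catch with low forces; I'll continue along the arc to about 1.05 rad.

>>> {"method": "move_arm", "body": {
  "increments": [
    [0, 0, 3.44, 7.6, 3.5, 0, 0],
    [0, 0, 3.44, 7.6, 3.5, 0, 0],
    [0, 0, 3.44, 7.6, 3.5, 0, 0],
    [0, 0, 3.44, 7.6, 3.5, 0, 0],
    [0, 0, 3.44, 7.6, 3.5, 0, 0],
    [0, 0, 3.44, 7.6, 3.5, 0, 0],
    [0, 0, 3.44, 7.6, 3.5, 0, 0],
    [0, 0, 0, 0, 0, 0, 0]
  ]
}}

```text
time: 9.1
position: [503.2, 220.5, 138.3]
ee_rot: [-0.022, 1.0, 0.001, 0.0]
wrist_force: [0.9, 6.0, -10.7]
opening: 10.8
grip_force: 59.2
```

>>> {"method": "move_arm", "body": {
  "increments": [
    [0, 0, 3.44, 7.6, 3.5, 0, 0],
    [0, 0, 3.44, 7.6, 3.5, 0, 0],
    [0, 0, 3.44, 7.6, 3.5, 0, 0],
    [0, 0, 3.44, 7.6, 3.5, 0, 0],
    [0, 0, 3.44, 7.6, 3.5, 0, 0],
    [0, 0, 3.44, 7.6, 3.5, 0, 0],
    [0, 0, 3.44, 7.6, 3.5, 0, 0],
    [0, 0, 0, 0, 0, 0, 0]
  ]
}}

```text
time: 9.77
position: [454.0, 250.9, 138.2]
ee_rot: [0.186, 0.983, -0.0, -0.0]
wrist_force: [-3.1, -1.0, -4.7]
opening: 10.8
grip_force: 59.8
```

```bash
python3 arc.py
```

```text
t 9.77 pos [454.  250.9 138.2] q [ 0.3  0.4  1.5  0.   1.2 -0.9] F [-3.1 -1.  -4.7] open 10.813122344414998
 yaw of tool y 68.58097141538386 tilt 0.028499740204242716
radius 140.0062650814595 theta 1.0165070035281647 yaw theta 1.0220478555710266
```

The door is at about 1.02 rad (58°). I'll open to 40 mm, lift clear and verify.

>>> {"method": "move_arm", "body": {
  "increments": [
    [0, 0, 0, 0, 0, 0, 40],
    [0, 0, 0, 0, 0, 0, 40],
    [0, 0, 0, 0, 0, 0, 40],
    [0, 0, 0, 0, 0, -20, 40],
    [0, 0, 0, 0, 0, -25, 40],
    [0, 0, 0, 0, 0, -30, 40],
    [0, 0, 0, 0, 0, -35, 40],
    [0, 0, 0, 0, 0, -35, 40]
  ]
}}

```text
time: 10.43
position: [455.3, 249.9, 284.5]
ee_rot: [0.185, 0.983, 0.0, 0.0]
wrist_force: [0.4, 0.1, 0.2]
opening: 40.2
grip_force: 0.0
```

>>> {"method": "move_arm", "body": {
  "increments": [
    [0, 0, 0, 35, 0, 0, 40],
    [0, 0, 0, 35, 0, 0, 40],
    [0, 0, 0, 35, 0, 0, 40],
    [0, 0, 0, 0, 0, 0, 40]
  ]
}}

```text
time: 10.77
position: [353.4, 289.6, 283.7]
ee_rot: [0.183, 0.983, 0.001, 0.0]
wrist_force: [-0.1, 0.6, 0.7]
opening: 40.0
grip_force: 0.0
```

```bash
python3 - <<'E'
from plan import *
show(); a,_,_=cam('top'); b,_,_=cam('side')
cv2.imwrite('pics/end.png',np.hstack([a[60:360,100:500],cv2.resize(b[80:353,150:514],(400,300))])[...,::-1])
E
```

```text
t 10.77 pos [353.4 289.6 283.7] q [ 0.4  0.2  1.4  0.   1.5 -0.8] F [-0.1  0.6  0.7] open 40.04335068266693
 yaw of tool y 68.8666588035925 tilt 0.10250797194696586
```

View pics/end.png

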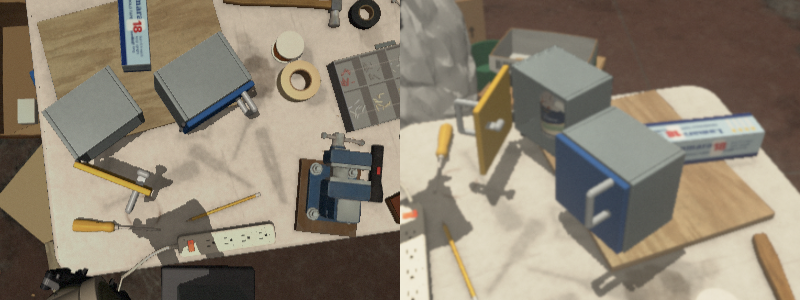

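The yellow door stands well open, running (75,163)–(155,192) with the tin visible. The blue door is flush along (183,130)–(255,88), and the arm is clear.

```bash
python3 -c "
from bench import ctrl
print(ctrl.sign_off())"
```

```text
the job is handed in; nothing more can be done
None
```

The blue door is pushed shut past its catch and the yellow door stands open at about 58 degrees; the job was handed in at about 11 s with the arm clear of everything.

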